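# Open the microcentrifuge

### The job

The spin is over: open the microcentrifuge so that its tubes can be taken out. Press down the orange release tab on its front so that the lid springs up part of the way, then push the lid back until it is fully open, leaning back against its stop, and take the hand away. Do it with the fingertips and pick nothing up: do not touch the rotor and its tubes under the lid, do not shove, tip or lift the machine, and leave everything else on the bench where it stands.

Things in the scene. Friction and masses are not known exactly. Their poses are not given: they have to be found in the camera images.
- centrifuge: Light grey bench microcentrifuge, 280 mm deep (its x), 200 mm wide (its y), 126 mm high, 4.2 kg, standing loose on rubber feet. Origin: centre of its underside, on the bench. Its front (sloped panel with display, dial and tab) faces its -x; the lid's hinge runs along its y at the rear. The cowl behind the hinge (x 98 to 140 mm) is 126 mm high, the deck under the lid 104 mm.
- tab (a joint): How far the release tab, a sprung key, is pressed straight down: 0 at rest, 0.007 m fully down. The latch lets the lid go at about 0.004 m. It takes 1.4 N to start and about 4 N to press fully down; it comes back by itself.
- tab_top (a point): Centre of the top face of the release tab's orange pad, where to press down. The pad is level, 32 mm (machine x) by 46 mm (machine y); its centre lies at (-108, 0, 100) mm in the machine's frame, 48 mm in front of the shut lid's front edge.
- lid (a joint): Lid angle: 0 shut and latched, 1.85 rad fully open on its stop (16 degrees past upright). Unlatched, a spring arm lifts it in under 1 s to 1.2 rad, where it rests; the spring does not act beyond. Pushed on by hand (2 to 4 N near its edge; 0.25 kg, damped hinge): let go before upright (1.57 rad) it sinks back to 1.2, past upright it leans slowly back onto the stop.
- lid_hinge (a point): Middle of the lid's hinge line, at (95, 0, 110) mm in the machine's frame; its axes turn with the lid. The spring arm is a thin steel blade under the lid's right-hand side (seen from the robot) that swings up out of the deck with it.
- lid_edge (a point): Middle of the lid's front edge (opposite the hinge), 155 mm from the hinge line and, shut, 5 mm higher, moving with the lid. The lid is a dark frame 155 by 170 mm, 22 mm thick (6 mm below to 16 mm above the plane through the hinge line when shut) with a clear window. A steel latch loop, 28 mm wide, stands 12 mm out of its underside at the middle of this edge.
- rotor: Grey rotor, 110 mm across, with a ring of 12 capped tubes, in the bowl under the lid. Origin at its foot, on its axis, 5 mm behind the machine's centre; its highest point is 98 mm above the bench. Not to be touched.
- tube_rack: Pink tube rack, 200 by 75 mm, 60 mm high with its tubes, loose beside the machine, to its left as seen from the robot. Origin: centre of its underside.
- tip_box: Blue pipette-tip box with a pale cover, 126 by 88 mm, 72 mm high, loose beside the machine on the other side. Origin: centre of its underside.
- marker: Black and blue marker pen, 130 mm long, 13 mm thick, lying along its x in front of the machine. Origin at its middle, on the bench.
- sample_tube: Clear tube with a blue cap, 35 mm across, 99 mm high, standing beside the machine's right rear corner. Origin: centre of its underside.
- reagent_bottle: Amber bottle with a blue cap, 70 mm across, 150 mm high, standing on the left of the bench. Origin: centre of its underside.
- beaker: Glass beaker, 70 mm across, 90 mm high, standing on the right of the bench. Origin: centre of its underside.
- mouse: Dark computer mouse, 105 by 60 mm, 33 mm high, on the right of the bench. Origin: centre of its underside.
Mind the look-alikes: they are no part of the job. Of the things that look like the mouse, the smallest one is meant.

How it is judged:
On the way, in this order (a step that is already met when the one before it is completed fails the run):
1. the release tab is pressed down while the lid is still down (value of joint tab above 0.003 m and value of joint lid below 0.3 rad).
2. the lid has sprung up part of the way (0.95 to 1.4 rad) (value of joint lid between 0.95 and 1.4 rad), for 0.1 s.
At the end, for the whole second after the job is handed in: The lid rests fully open (over 1.75 rad of its 1.85), at rest; the tab is back up (within 1.5 mm); the machine has moved under 30 mm and stands level (within 0.08 rad); every other loose thing is within 30 mm of its start and upright (within 0.3 rad) (value of joint lid above 1.75 rad and velocity of joint lid between -0.1 and 0.1 rad/s and value of joint tab below 0.0015 m and distance of each of centrifuge, tube_rack, tip_box, marker, sample_tube, reagent_bottle, beaker, mouse from where it was at the start of the episode below 0.03 m and angle between centrifuge's own z axis and vertical below 0.08 rad and angle between each of tube_rack, tip_box, marker, sample_tube, reagent_bottle, beaker, mouse's own z axis and vertical below 0.3 rad); the robot touches nothing.
It fails at once if the rotor or its tubes are touched (over 1 N) (contact force between any of the arm, the fingers and rotor above 1 N).
It fails at once if the machine is shoved by 30 mm, tipped (0.08 rad) or lifted (15 mm) (distance of centrifuge from where it was at the start of the episode above 0.03 m or height (world z) of centrifuge above 0.015 m or angle between centrifuge's own z axis and vertical above 0.08 rad).
It fails at once if a bystander is moved by 30 mm, lifted off the bench (15 mm) or tipped (0.3 rad) (distance of any of tube_rack, tip_box, marker, sample_tube, reagent_bottle, beaker, mouse from where it was at the start of the episode above 0.03 m or height (world z) of any of tube_rack, tip_box, marker, sample_tube, reagent_bottle, beaker, mouse above 0.015 m or angle between any of tube_rack, tip_box, marker, sample_tube, reagent_bottle, beaker, mouse's own z axis and vertical above 0.3 rad).
It also fails if it takes over 45 s, if anything falls off the work surface, if the arm or the gripper's body presses on something with over 40 N, if the wrist force passes 120 N, or if a joint passes its speed limit or range.

### The arm

A 7-joint arm with a two-finger parallel gripper is mounted at the origin on the work surface. World frame = base frame: x ahead of the robot, y to its left, z up, the work surface at z = 0. Lengths are in m, angles in rad, forces in N, time in s.
With the tool pointing down it reaches from about 0.4 to 0.85 m from the base axis. Payload 10.4 kg.
Tool frame: the origin (TCP) lies midway between the tips of the shut fingers; the grasp point (between the pads) lies manip.grip_depth behind it (manip.grip_depth is the distance from the TCP to the grasp point, in m); z points along the fingers, x is the direction in which the jaws open and shut, and the axes are right-handed (so a half turn about z gives the same grasp; the last joint's range is limited). The gripper opens to 85 mm and grips with 20 to 120 N. Pads are 22 mm wide; open, the fingers measure 114 mm over their backs; the gripper's body (76 mm by 85 mm) begins 54 mm behind the grasp point. The pads swing forward as they close: fully open they stand 13 mm farther back than shut.
Start: joints at [-1.215, 0.332, -0.065, 1.46, 0.022, 1.35, -0.088], TCP at [0.231, 0.581, 0.231] pointing down, gripper open.
Joint ranges: [-2.6, 2.6], [-0.5, 2.12], [-1.47, 1.34], [0.16, 2.42], [-1.27, 4.41], [0.06, 2.06], [-2.6, 2.6]. Speed limits (rad/s): [2.22, 2.22, 2.79, 2.79, 3.14, 3.14, 3.14].

### API

Orientations are given as a unit quaternion [x, y, z, w].
In Python, from workcell import manip gives the robot as it stands. The module is installed in compiled form; this text tells all that it offers.
- The arm moves only by the tool send_rows, never from a script. Its argument "steps" is a list of rows, each a list of 2 entries, a list of its own where there are three numbers: the shift along the tool's x, y, z in m, then the turn about the tool's z in rad. In form: [[[x, y, z], spin], ...]. A call has exactly 8 rows; each row is the pose to reach, as a shift and turn from the pose commanded when the call began, along the tool's axes at that moment; what a row does not reach only later rows make up. A row lasts 1/8 s, in which the tool goes at most 62.5 mm and 10.7 degrees, less where a joint would pass 70% of its speed; a pose out of reach is approached as far as the arm can. A call with a gripper value outside its range is refused whole. "hand" is the opening, from 0 (shut) to 1 (fully open), set as the call begins (left out, the last holds). The fingers move at their own pace and stop on an object; "force" is the grip in N (left out, the last holds). Time passes only in rows, so rows that repeat a pose let the fingers close, or fill a call up. It gives the time, the measured TCP pose, the force and the opening at its end, in the units of the state.
- manip.get_obs(): the state, without advancing time (a new reading comes with each control period).
- manip.camera(name): name is "scene" or "top"; returns (picture, depth): 480x640x3 uint8, red, green, blue; 480x640 float32, m along the optical axis (not along the pixel's ray), 0 where there is no reading.
- manip.camera_info(name): a dict with "intrinsics" (3x3 intrinsics, pixels), "pose" (4x4, takes a point from camera to world coordinates). Camera axes: x right, y up, looking along -z (the intrinsics and any distortion apply to the point x, -y, -z); pixel columns grow to the right and rows downward; lengths in m; the calibration is good to about 2 mm. A picture is of the moment at which its call begins. camera_info takes no time and is no camera call.
- manip.hand_in(): hands the job in, once; it reports no verdict.
The state is a dict: "clock": time; "joint_pos": joint angles; "joint_velocities": joint speeds; "tau": joint torques, N m; "position": TCP position; "ee_rot": TCP orientation; "ft_force": force on the tool from outside, world axes, zero at the start; "torque": the same for the moment, N m; "grip_width": opening from 0.0 (shut) to 1.0 (fully open).
Only numpy, scipy, OpenCV 4.12 (cv2) and the standard library are available. Lean on these libraries where they do the work, as an engineer would, in place of code of your own. Each camera call takes 0.05 s, during which the arm holds its last target.

## Working session

There is one attempt and no reset: what is moved stays moved. The work goes in short steps, Python scripts to look and compute and a tool call to move; the robot and the scene stay as the last step left them, time stands still between calls to the robot, and variables do not carry over. Pictures are saved under pics/ and viewed, and the job is handed in when it is done.

Besides the shell and the picture viewer there is one more tool, called after "Call:" as name(argument=value, ...), one argument or row to a line, values as JSON. send_rows: Moves the arm, as the interface text tells. Its arguments: {"type":"object","properties":{"steps":{"type":"array"},"hand":{"type":"number"},"force":{"type":"number"}},"required":["steps"]}

```bash
mkdir -p pics
cat > h.py <<'E'
import numpy as np,cv2
from workcell import manip
def shot(n,tag):
    p,d=manip.camera(n); cv2.imwrite(f'pics/{tag}.png',p[:,:,::-1]); np.save(f'pics/{tag}.npy',d); return p,d
def px2w(n,u,v,z):
    i=manip.camera_info(n);K=np.array(i['intrinsics']);T=np.array(i['pose'])
    c=np.array([(u-K[0,2])/K[0,0]*z,-(v-K[1,2])/K[1,1]*z,-z,1]);return (T@c)[:3]
E
python3 - <<'E'
from h import *
for n in('scene','top'):
    shot(n,n+'0'); i=manip.camera_info(n); print({k:(np.round(v,3).tolist() if not isinstance(v,str) else v) for k,v in i.items()})
o=manip.get_obs();print({k:np.round(v,3).tolist() for k,v in o.items()}, manip.grip_depth)
E
```

```text
{'intrinsics': [[442.885, 0.0, 319.851], [0.0, 442.885, 240.671], [0.0, 0.0, 1.0]], 'pose': [[0.752, -0.392, 0.53, 1.249], [0.659, 0.473, -0.585, -0.84], [-0.021, 0.789, 0.613, 0.935], [0.0, 0.0, 0.0, 1.0]]}
{'intrinsics': [[589.894, 0.0, 320.532], [0.0, 589.894, 235.689], [0.0, 0.0, 1.0]], 'pose': [[-0.024, 0.995, -0.095, 0.385], [-1.0, -0.024, 0.005, -0.047], [0.003, 0.096, 0.995, 1.749], [0.0, 0.0, 0.0, 1.0]]}
{'clock': 0.1, 'joint_pos': [-1.215, 0.333, -0.065, 1.461, 0.022, 1.35, -0.089], 'joint_velocities': [-0.0, -0.002, -0.0, -0.004, 0.0, -0.002, 0.0], 'tau': [0.001, -62.674, 0.049, -39.244, 0.016, 0.007, 0.0], 'position': [0.231, 0.58, 0.231], 'ee_rot': [0.828, 0.561, -0.001, 0.0], 'ft_force': [0.157, -0.978, -0.041], 'torque': [-0.023, 0.041, -0.008], 'grip_width': 1.0} 0.0187
```

View pics/scene0.png

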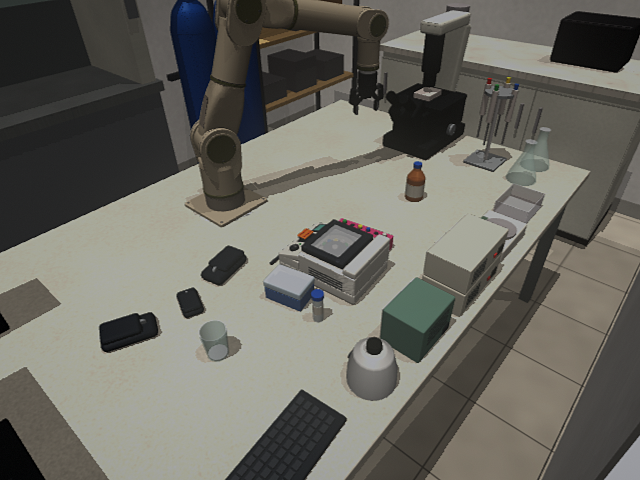

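View pics/top0.png

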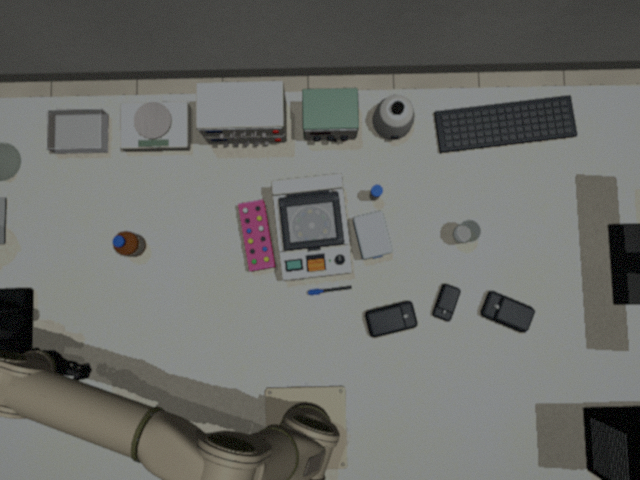

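The top view shows the machine near (313,228), its orange tab at (316,264), the rack at (256,236), the tip box at (373,235), the marker at (330,290) and the sample tube at (376,192). There are three mouse-like things, at top (391,319), (447,302) and (508,311). The smallest, at (447,302), is the one meant, and I will stay clear of all three. Next I'll enlarge the machine.

Run:
```python
import cv2,numpy as np
a=cv2.imread('pics/top0.png')[165:305,225:400];cv2.imwrite('pics/top0c.png',cv2.resize(a,None,fx=4,fy=4,interpolation=cv2.INTER_CUBIC))
a=cv2.imread('pics/scene0.png')[205:335,255:405];cv2.imwrite('pics/scene0c.png',cv2.resize(a,None,fx=4.5,fy=4.5,interpolation=cv2.INTER_CUBIC))
a=cv2.imread('pics/top0.png')[280:345,355:545];cv2.imwrite('pics/mice.png',cv2.resize(a,None,fx=4,fy=4,interpolation=cv2.INTER_CUBIC))
```

```text
(no output)
```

View pics/top0c.png

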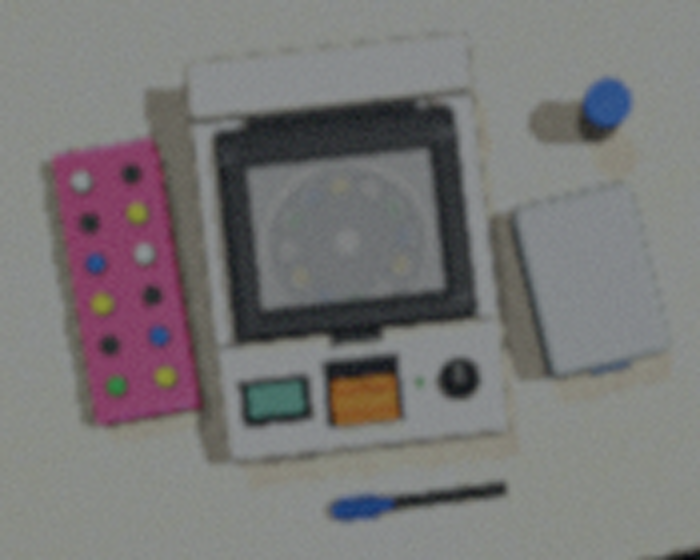

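View pics/scene0c.png

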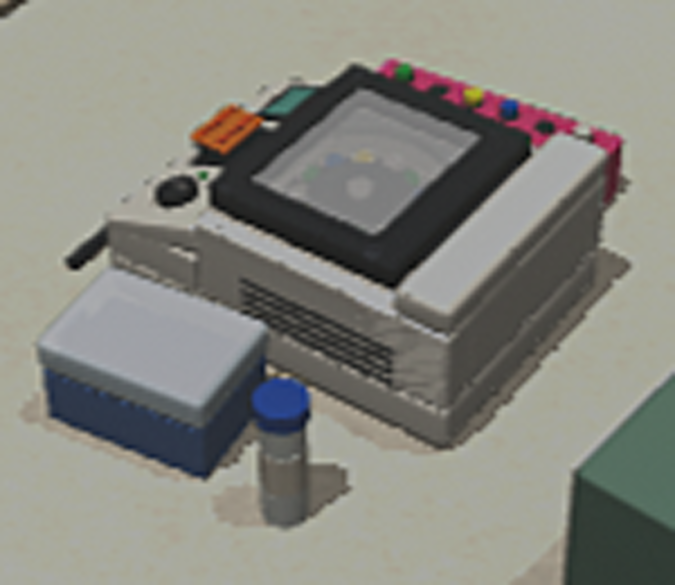

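View pics/mice.png

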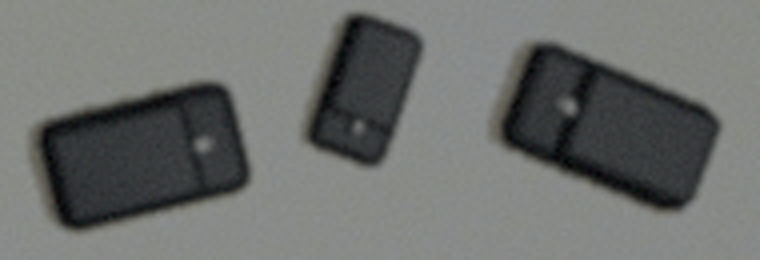

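```bash
cat >> h.py <<'E'
def ray(n,u,v):
    T=np.array(manip.camera_info(n)['pose']);a=T[:3,3];b=px2w(n,u,v,1.)-a;return a,b/np.linalg.norm(b)
def tri(p,q):
    a,b=ray('top',*p);c,d=ray('scene',*q);s=np.linalg.lstsq(np.c_[b,-d],c-a,rcond=None)[0]
    P,Q=a+s[0]*b,c+s[1]*d;return (P+Q)/2,np.linalg.norm(P-Q)
def patch(n,d,u,v,r=2):
    z=np.median(d[int(v)-r:int(v)+r+1,int(u)-r:int(u)+r+1]);return px2w(n,u,v,z)
E
python3 - <<'E'
from h import *
np.set_printoptions(precision=4,suppress=True)
t=lambda x,y:(225+x/4-.375,165+y/4-.375)
s=lambda x,y:(255+x/4.5-.39,205+y/4.5-.39)
D=np.load('pics/top0.npy');S=np.load('pics/scene0.npy')
print('pad depth',patch('top',D,*t(365,398)),patch('scene',S,*s(228,131)),'tri',tri(t(365,398),s(228,131)))
for nm,a in dict(BL=(187,62),BR=(466,37),FL=(195,118),FR=(471,93)).items():
    A,b=ray('top',*t(*a));k=(.126-A[2])/b[2];print(nm,A+k*b)
print('cowlR rear(tri)',tri(t(187,62),s(605,145)),tri(t(466,37),s(450,328)))
for nm,a in dict(marker=(415,500),rackTR=(155,143),rackBR=(198,408),tipTL=(517,208),tipBL=(553,372),sample=(606,102)).items():print(nm,patch('top',D,*t(*a)))
for nm,a in dict(lidFL=(237,338),lidFR=(476,314),lidBL=(217,135),lidBR=(450,110)).items():
    A,b=ray('top',*t(*a));k=(.126-A[2])/b[2];print(nm,A+k*b,patch('top',D,*t(*a)))
E
```

```text
pad depth [ 0.4638 -0.0408  0.1017] [ 0.4661 -0.0428  0.0973] tri (array([ 0.4641, -0.0408,  0.0952]), np.float64(8.38673477407233e-05))
BL [0.6997 0.0776 0.126 ]
BR [ 0.7128 -0.1173  0.126 ]
FL [0.6601 0.0727 0.126 ]
FR [ 0.6732 -0.1197  0.126 ]
cowlR rear(tri) (array([0.6989, 0.0771, 0.128 ]), np.float64(0.001115365314423569)) (array([ 0.717 , -0.117 ,  0.1107]), np.float64(0.00295122000433525))
marker [ 0.3925 -0.0754  0.0115]
rackTR [0.6621 0.1116 0.0069]
rackBR [0.464  0.083  0.0052]
tipTL [ 0.6071 -0.157   0.0053]
tipBL [ 0.4836 -0.179   0.0174]
sample [ 0.6693 -0.2162  0.0991]
lidFL [0.5061 0.0463 0.126 ] [0.5077 0.0475 0.1051]
lidFR [ 0.5188 -0.1189  0.126 ] [ 0.5207 -0.1199  0.103 ]
lidBL [0.6478 0.0576 0.126 ] [0.6503 0.0586 0.1104]
lidBR [ 0.6616 -0.1047  0.126 ] [ 0.6623 -0.1049  0.1217]
```

```bash
cat >> h.py <<'E'
from scipy.spatial.transform import Rotation as Ro
PAD=np.array([.4641,-.0408,.100]);PSI=.07
MX=np.array([np.cos(PSI),np.sin(PSI),0]);MY=np.array([-np.sin(PSI),np.cos(PSI),0])
def mach(x,y,z): # machine frame -> world
    return np.array([PAD[0],PAD[1],0])+(x+.108)*MX+y*MY+np.array([0,0,z])
def go(P,yaw=None):
    o=manip.get_obs();R=Ro.from_quat(o['ee_rot']).as_matrix();p=np.array(o['position'])
    y0=np.arctan2(R[1,0],R[0,0])
    print('t',o['clock'],'pos',p.round(4),'yaw',round(y0,3),'axisz',R[:,2].round(4),'f',np.round(o['ft_force'],2),'w',round(float(o['grip_width']),2))
    print('shift',(R.T@(np.array(P)-p)).round(4),'spin',None if yaw is None else round(-(yaw-y0),3))
    return R
E
python3 - <<'E'
from h import *
R=go(mach(-.116,0,.21),PSI+np.pi/2);print(R.round(3),mach(0,0,0),mach(.095,0,.11))
E
```

```text
t 0.1 pos [0.231  0.5804 0.2306] yaw 1.192 axisz [-4.0e-04 -1.2e-03 -1.0e+00] f [ 0.16 -0.98 -0.04] w 1.0
shift [-0.4944  0.4391  0.0212] spin -0.449
[[ 0.37   0.929 -0.   ]
 [ 0.929 -0.37  -0.001]
 [-0.001  0.    -1.   ]] [ 0.57183551 -0.03324617  0.        ] [ 0.66660285 -0.0266016   0.11      ]
```

Call:
send_rows(
  steps=[
    [[-0.03,0.027,0],-0.04],
    [[-0.07,0.062,0],-0.09],
    [[-0.11,0.098,0],-0.14],
    [[-0.15,0.133,0],-0.19],
    [[-0.19,0.169,0],-0.24],
    [[-0.23,0.204,0],-0.3],
    [[-0.27,0.24,0],-0.37],
    [[-0.31,0.275,0],-0.45],
  ],
  hand=0,
)

```text
clock: 1.1
position: [0.3722, 0.1891, 0.2312]
ee_rot: [0.681, 0.733, 0.0, -0.0]
ft_force: [1.1, 0.0, 0.9]
grip_width: 0.002
```

```bash
python3 -c "
from h import *
go(mach(-.116,0,.18),PSI+np.pi/2)"
```

```text
t 1.1 pos [0.3722 0.1891 0.2312] yaw 1.644 axisz [-1.e-04  2.e-04 -1.e+00] f [1.08 0.   0.88] w 0.0
shift [-0.236   0.0667  0.0511] spin 0.004
```

Call:
send_rows(
  steps=[
    [[-0.04,0.011,0],0],
    [[-0.08,0.023,0],0],
    [[-0.12,0.034,0],0],
    [[-0.16,0.045,0.01],0],
    [[-0.2,0.057,0.02],0],
    [[-0.225,0.064,0.035],0],
    [[-0.237,0.067,0.051],0],
    [[-0.237,0.067,0.051],0],
  ],
)

```text
clock: 2.1
position: [0.4549, -0.0414, 0.1793]
ee_rot: [0.682, 0.731, -0.001, -0.001]
ft_force: [-0.6, 0.4, 0.2]
grip_width: -0.003
```

```bash
python3 -c "
from h import *
go(mach(-.116,0,.11),PSI+np.pi/2)
a,_=shot('top','t2');b,_=shot('scene','s2')
A=cv2.resize(a[190:310,240:400,::-1],None,fx=2.5,fy=2.5,interpolation=2);B=cv2.resize(b[190:310,240:400,::-1],None,fx=2.5,fy=2.5,interpolation=2)
cv2.imwrite('pics/c2.png',np.hstack([A,B]))"
```

```text
t 2.1 pos [ 0.4549 -0.0414  0.1793] yaw 1.64 axisz [-2.4e-03 -6.0e-04 -1.0e+00] f [-0.59  0.41  0.18] w -0.0
shift [-0.      0.0014  0.0693] spin -0.001
```

View pics/c2.png

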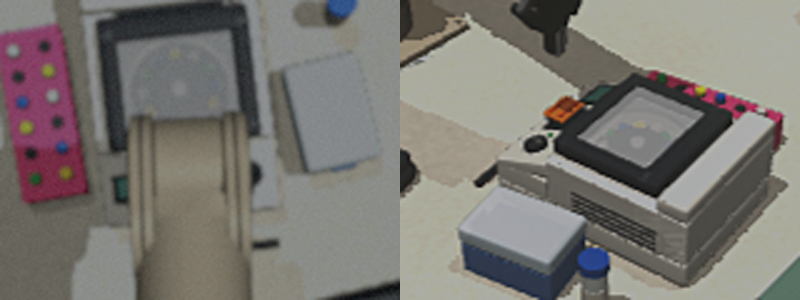

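The hand hangs above the tab: in the right half its tip is at (555,45) and the tab at (563,110). From above, the wrist covers the tab and the front of the lid. I'll check how high and how far forward the wrist reaches, since the lid will swing up.

```bash
python3 -c "
from h import *
np.set_printoptions(precision=3,suppress=True)
d=np.load('pics/t2.npy')
for v in range(230,300,6): print(v,patch('top',d,316,v,1))
d=np.load('pics/s2.npy')
for v in range(150,215,4): print(v,[patch('scene',d,u,v,0) for u in (295,303,311)])
a=cv2.imread('pics/s2.png')[20:260,180:440];cv2.imwrite('pics/s2c.png',cv2.resize(a,None,fx=2.5,fy=2.5,interpolation=2))
"
```

```text
230 [ 0.557 -0.043  0.124]
236 [ 0.54  -0.043  0.132]
242 [ 0.487 -0.044  0.556]
248 [ 0.474 -0.044  0.566]
254 [ 0.462 -0.043  0.57 ]
260 [ 0.45  -0.043  0.569]
266 [ 0.438 -0.043  0.567]
272 [ 0.425 -0.042  0.586]
278 [ 0.413 -0.042  0.59 ]
284 [ 0.402 -0.042  0.595]
290 [ 0.39  -0.042  0.6  ]
296 [ 0.378 -0.041  0.604]
150 [array([ 0.477, -0.076,  0.402]), array([ 0.491, -0.06 ,  0.4  ]), array([ 0.496, -0.035,  0.392])]
154 [array([ 0.48 , -0.08 ,  0.393]), array([ 0.49 , -0.06 ,  0.388]), array([ 0.495, -0.034,  0.379])]
158 [array([ 0.477, -0.078,  0.379]), array([ 0.49 , -0.061,  0.377]), array([ 0.498, -0.037,  0.369])]
162 [array([ 0.469, -0.072,  0.362]), array([ 0.484, -0.055,  0.36 ]), array([ 0.492, -0.031,  0.353])]
166 [array([ 0.473, -0.076,  0.353]), array([ 0.49 , -0.062,  0.352]), array([ 0.493, -0.034,  0.342])]
170 [array([ 0.469, -0.073,  0.338]), array([ 0.488, -0.061,  0.339]), array([ 0.488, -0.028,  0.325])]
174 [array([ 0.473, -0.078,  0.328]), array([ 0.487, -0.061,  0.326]), array([ 0.493, -0.034,  0.317])]
178 [array([ 0.469, -0.075,  0.313]), array([ 0.
[... 276 characters left out ...]
464, -0.073,  0.271]), array([ 0.471, -0.047,  0.262]), array([ 0.467, -0.009,  0.242])]
194 [array([ 0.449, -0.059,  0.245]), array([ 0.474, -0.052,  0.252]), array([0.217, 0.256, 0.002])]
198 [array([ 0.466, -0.077,  0.247]), array([ 0.468, -0.046,  0.233]), array([ 1.249, -0.84 ,  0.935])]
202 [array([ 0.462, -0.075,  0.23 ]), array([ 0.466, -0.045,  0.217]), array([0.254, 0.214, 0.001])]
206 [array([ 0.225,  0.155, -0.   ]), array([ 0.466, -0.046,  0.204]), array([ 0.272,  0.194, -0.   ])]
210 [array([ 0.242,  0.137, -0.002]), array([ 0.467, -0.048,  0.19 ]), array([0.292, 0.172, 0.001])]
214 [array([ 0.261,  0.117, -0.001]), array([ 0.284,  0.136, -0.001]), array([0.309, 0.154, 0.   ])]
```

View pics/s2c.png

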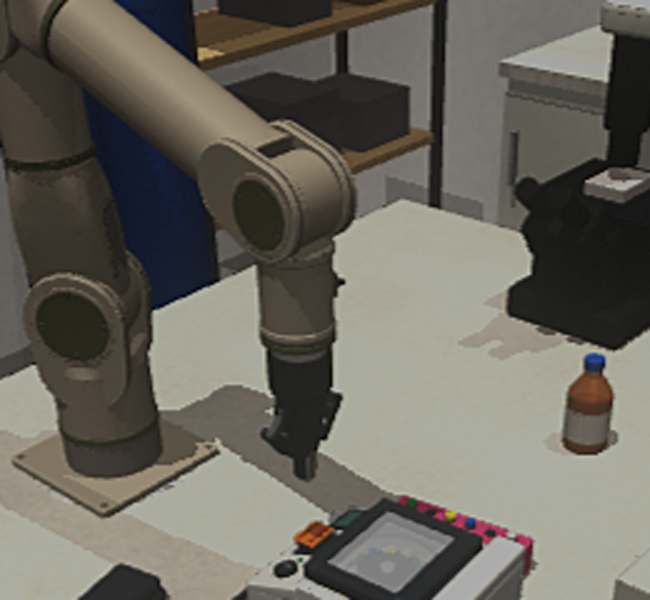

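The clearance is enough: hand and wrist reach x = 0.498 at most and the lid's swing starts at 0.512. I'll go down to just above the pad.

Call:
send_rows(
  steps=[
    [[0,0.001,0.015],0],
    [[0,0.001,0.03],0],
    [[0,0.001,0.045],0],
    [[0,0.001,0.055],0],
    [[0,0.001,0.062],0],
    [[0,0.001,0.067],0],
    [[0,0.001,0.07],0],
    [[0,0.001,0.07],0],
  ],
)

```text
clock: 3.2
position: [0.4567, -0.0406, 0.1103]
ee_rot: [0.681, 0.732, 0.0, 0.0]
ft_force: [-0.0, -0.7, 0.2]
grip_width: 0.0
```

```bash
python3 -c "
from h import *
go(mach(-.116,0,.1))
b,_=shot('scene','s3')
cv2.imwrite('pics/s3c.png',cv2.resize(b[185:285,255:395,::-1],None,fx=5,fy=5,interpolation=2))"
```

```text
t 3.2 pos [ 0.4567 -0.0406  0.1103] yaw 1.642 axisz [ 1.e-04  1.e-04 -1.e+00] f [-0.02 -0.68  0.16] w 0.0
shift [-0.0008 -0.0007  0.0103] spin None
```

View pics/s3c.png

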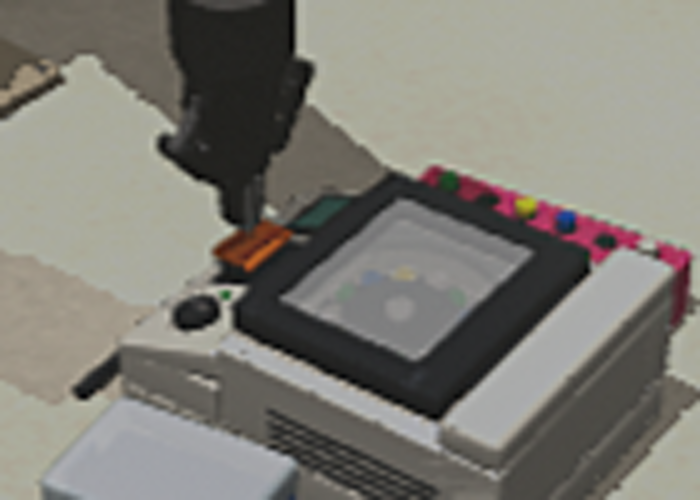

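The fingertips are right above the orange pad, at crop (250,225), and the lid is still shut. Now I'll press.

Call:
send_rows(
  steps=[
    [[0,0,0.004],0],
    [[0,0,0.007],0],
    [[0,0,0.01],0],
    [[0,0,0.012],0],
    [[0,0,0.014],0],
    [[0,0,0.0155],0],
    [[0,0,0.0165],0],
    [[0,0,0.0165],0],
  ],
)

```text
clock: 4.25
position: [0.4567, -0.0405, 0.0938]
ee_rot: [0.682, 0.732, 0.0, -0.0]
ft_force: [-1.1, 0.5, 3.7]
grip_width: 0.0
```

```bash
python3 -c "
from h import *
go(mach(-.116,0,.2))
b,_=shot('scene','s4')
cv2.imwrite('pics/s4c.png',cv2.resize(b[165:285,255:395,::-1],None,fx=5,fy=5,interpolation=2))"
```

```text
t 4.25 pos [ 0.4567 -0.0405  0.0938] yaw 1.642 axisz [-0.e+00  1.e-04 -1.e+00] f [-1.13  0.52  3.72] w 0.0
shift [-0.0008 -0.0006 -0.1062] spin None
```

View pics/s4c.png

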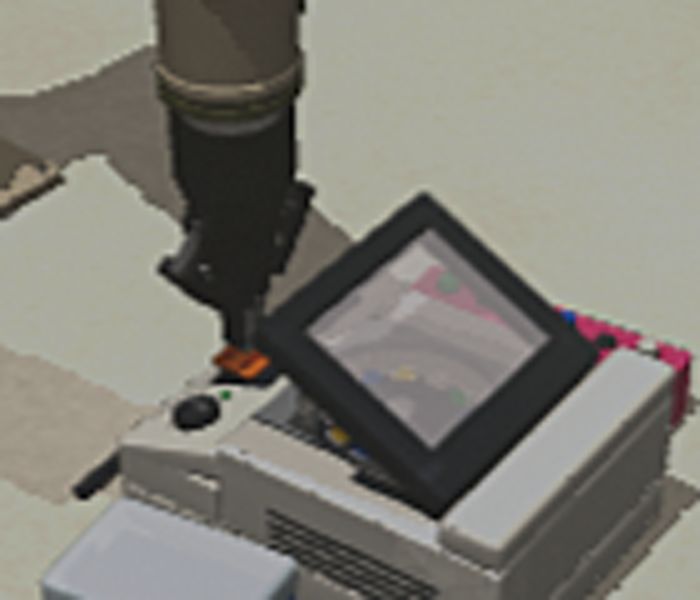

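The tab is pressed (3.7 N) and the lid is on its way up, with its front corner at crop (270,335). I'll go straight up.

Call:
send_rows(
  steps=[
    [[0,-0.003,-0.005],0],
    [[0,-0.006,-0.02],0],
    [[0,-0.006,-0.04],0],
    [[0,-0.006,-0.06],0],
    [[0,-0.006,-0.08],0],
    [[0,-0.006,-0.1],0],
    [[0,-0.006,-0.116],0],
    [[0,-0.006,-0.116],0],
  ],
)

```text
clock: 5.3
position: [0.4512, -0.041, 0.211]
ee_rot: [0.681, 0.732, 0.001, 0.001]
ft_force: [0.4, 0.7, -0.2]
grip_width: 0.002
```

```bash
python3 -c "
from h import *
go(mach(0.01,.045,.21))
b,d=shot('scene','s5')
print(patch('scene',d,320,200,1))
cv2.imwrite('pics/s5c.png',cv2.resize(b[165:285,255:395,::-1],None,fx=5,fy=5,interpolation=2))"
```

```text
t 5.3 pos [ 0.4512 -0.041   0.211 ] yaw 1.642 axisz [ 2.2e-03  8.0e-04 -1.0e+00] f [ 0.4   0.7  -0.24] w 0.0
shift [0.0441 0.131  0.0013] spin None
[2.71147335e-01 2.47381565e-01 2.55711615e-04]
```

View pics/s5c.png

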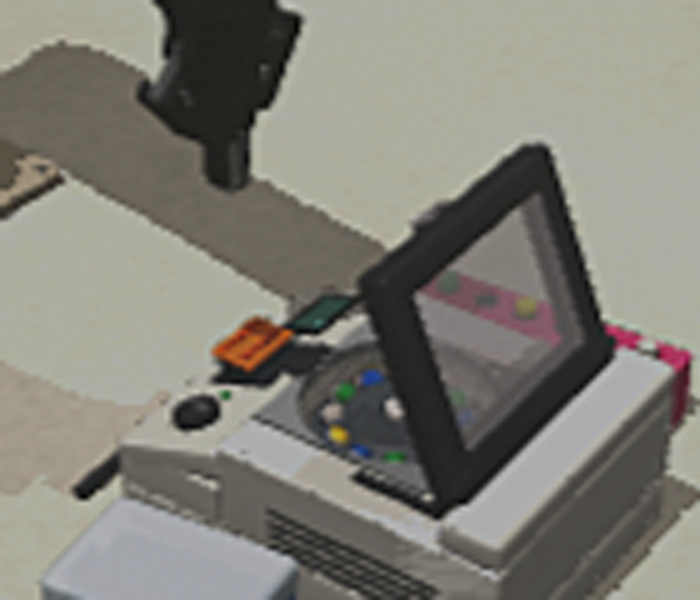

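The lid now rests part-open near 1.2 rad and the tab is back up. The rotor is exposed and the latch loop stands at crop (432,215). I'll approach left of the loop (machine y ≈ +0.055), with the tips at z ≈ 0.228 so that only they overlap the edge.

Call:
send_rows(
  steps=[
    [[0.02,0,-0.01],0],
    [[0.04,0.01,-0.017],0],
    [[0.054,0.03,-0.017],0],
    [[0.054,0.055,-0.017],0],
    [[0.054,0.08,-0.017],0],
    [[0.054,0.1,-0.017],0],
    [[0.054,0.115,-0.017],0],
    [[0.054,0.12,-0.017],0],
  ],
)

```text
clock: 6.35
position: [0.5672, 0.0222, 0.2258]
ee_rot: [0.681, 0.732, -0.001, -0.0]
ft_force: [-0.5, -0.6, 0.3]
grip_width: -0.002
```

```bash
python3 -c "
from h import *
go(mach(0.095,.055,.228))
b,d=shot('scene','s6')
cv2.imwrite('pics/s6c.png',cv2.resize(b[145:265,255:395,::-1],None,fx=5,fy=5,interpolation=2))"
```

```text
t 6.35 pos [0.5672 0.0222 0.2258] yaw 1.643 axisz [-1.2e-03 -9.0e-04 -1.0e+00] f [-0.47 -0.59  0.29] w -0.0
shift [-0.0008  0.0958 -0.0024] spin None
```

View pics/s6c.png

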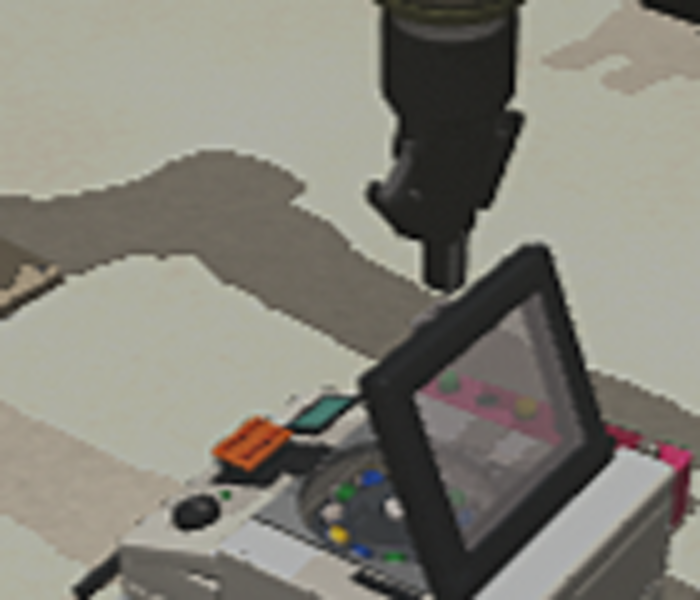

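The fingertips (crop (440,285)) stand in front of the lid's edge, left of the loop. Now I'll push gently.

Call:
send_rows(
  steps=[
    [[0,0.01,0],0],
    [[0,0.018,0],0],
    [[0,0.024,0],0],
    [[0,0.03,0],0],
    [[0,0.036,0],0],
    [[0,0.042,0],0],
    [[0,0.048,0],0],
    [[0,0.054,0],0],
  ],
)

```text
clock: 7.4
position: [0.6208, 0.0253, 0.2268]
ee_rot: [0.681, 0.732, 0.0, -0.0]
ft_force: [-0.4, -0.6, 1.0]
grip_width: 0.002
```

```bash
python3 -c "
from h import *
go(mach(0.095,.055,.228))
b,d=shot('scene','s7')
cv2.imwrite('pics/s7c.png',cv2.resize(b[145:265,255:395,::-1],None,fx=5,fy=5,interpolation=2))"
```

```text
t 7.4 pos [0.6208 0.0253 0.2268] yaw 1.642 axisz [ 1.e-04  1.e-04 -1.e+00] f [-0.36 -0.61  1.05] w 0.0
shift [-0.0001  0.042  -0.0012] spin None
```

View pics/s7c.png

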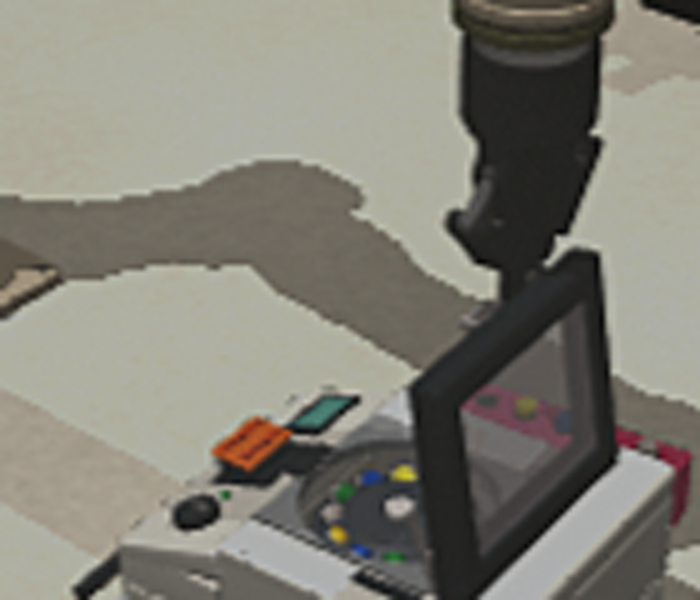

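The lid is following the fingers (its top corner is now at crop (585,255)) and the machine stays put. I'll push on past upright.

Call:
send_rows(
  steps=[
    [[0,0.006,0],0],
    [[0,0.012,0],0],
    [[0,0.018,0],0],
    [[0,0.024,0],0],
    [[0,0.03,0],0],
    [[0,0.036,0],0],
    [[0,0.042,0],0],
    [[0,0.048,0],0],
  ],
)

```text
clock: 8.45
position: [0.6687, 0.0287, 0.2268]
ee_rot: [0.681, 0.732, 0.0, -0.0]
ft_force: [-0.4, -0.0, 0.3]
grip_width: -0.004
```

```bash
python3 -c "
from h import *
go(mach(0.095,.055,.228))
b,d=shot('scene','s8')
cv2.imwrite('pics/s8c.png',cv2.resize(b[145:265,255:395,::-1],None,fx=5,fy=5,interpolation=2))"
```

```text
t 8.45 pos [0.6687 0.0287 0.2268] yaw 1.642 axisz [-0.e+00  1.e-04 -1.e+00] f [-0.36 -0.01  0.33] w -0.0
shift [-0.     -0.0059 -0.0012] spin None
```

View pics/s8c.png

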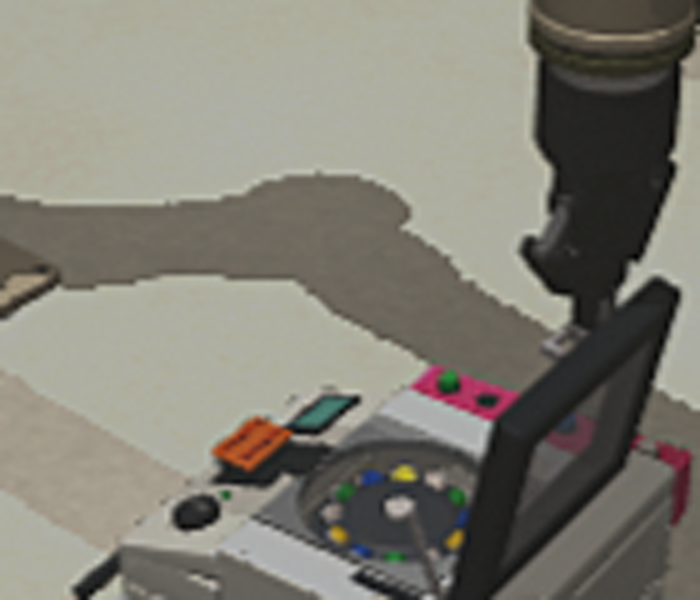

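The lid is past upright. I'll draw the hand straight back, then up.

Call:
send_rows(
  steps=[
    [[0,-0.01,0],0],
    [[0,-0.03,0],0],
    [[0,-0.055,0],0],
    [[0,-0.085,-0.005],0],
    [[0,-0.12,-0.015],0],
    [[0,-0.155,-0.03],0],
    [[0,-0.19,-0.045],0],
    [[0,-0.22,-0.06],0],
  ],
)

```text
clock: 9.5
position: [0.4469, 0.0126, 0.2871]
ee_rot: [0.681, 0.732, 0.0, -0.0]
ft_force: [-0.4, -0.0, 0.4]
grip_width: 0.001
```

Call:
send_rows(
  steps=[
    [[0,0,0],0],
    [[0,0,0],0],
    [[0,0,0],0],
    [[0,0,0],0],
    [[0,0,0],0],
    [[0,0,0],0],
    [[0,0,0],0],
    [[0,0,0],0],
  ],
)

```text
clock: 10.5
position: [0.4489, 0.013, 0.2868]
ee_rot: [0.681, 0.732, 0.0, -0.0]
ft_force: [0.7, 0.7, -0.5]
grip_width: -0.002
```

```bash
python3 -c "
from h import *
np.set_printoptions(precision=3,suppress=True)
go(mach(0.095,.055,.228))
b,d=shot('scene','s9');a,_=shot('top','t9')
cv2.imwrite('pics/s9c.png',np.hstack([cv2.resize(b[165:335,255:405,::-1],(400,453)),cv2.resize(a[165:335,225:375,::-1],(400,453))]))"
```

```text
t 10.5 pos [0.449 0.013 0.287] yaw 1.642 axisz [ 0.  0. -1.] f [ 0.66  0.69 -0.48] w -0.0
shift [-0.     0.214  0.059] spin None
```

View pics/s9c.png

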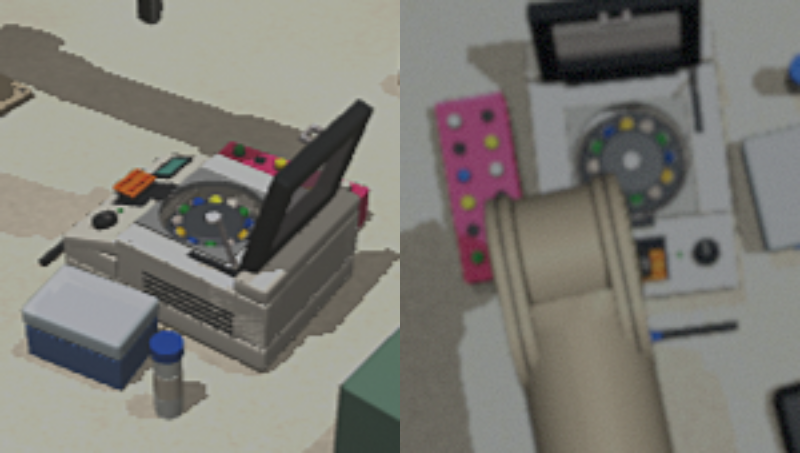

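The lid leans back, its top corner at left-half (368,105), with the rotor exposed and the hand clear. I'll wait a second, check that the lid has stopped, and measure its angle and any shifts.

Call:
send_rows(
  steps=[
    [[0,-0.01,0],0],
    [[0,-0.02,0],0],
    [[0,-0.02,0],0],
    [[0,-0.02,0],0],
    [[0,-0.02,0],0],
    [[0,-0.02,0],0],
    [[0,-0.02,0],0],
    [[0,-0.02,0],0],
  ],
)

```text
clock: 11.6
position: [0.4289, 0.0116, 0.2868]
ee_rot: [0.682, 0.732, -0.0, 0.0]
ft_force: [-0.2, -0.5, -0.4]
grip_width: -0.001
```

```bash
python3 -c "
from h import *
np.set_printoptions(precision=4,suppress=True)
b,d=shot('scene','s10');a,D=shot('top','t10')
p=cv2.imread('pics/s9.png').astype(int);q=b[:,:,::-1].astype(int)
df=cv2.blur(np.abs(p-q).max(2).astype(np.float32),(3,3))
print('diff lid region s9/s10',(df[190:320,310:400]>25).sum())
p0=cv2.imread('pics/scene0.png').astype(int);df=cv2.blur(np.abs(p0-q).max(2).astype(np.float32),(3,3))
cv2.imwrite('pics/df.png',np.clip(df*3,0,255).astype(np.uint8))
# lid points from scene depth -> machine frame; outer face fit
M=mach(0,0,0);P=[]
for v in range(190,275):
  for u in range(330,400):
    w=px2w('scene',u,v,d[v,u])-M;m=np.array([w@MX,w@MY,w[2]])
    if m[2]>.15 and m[2]<.275 and abs(m[1])<.09 and m[0]>.05 and m[0]<.2:P.append(m)
P=np.array(P);print(len(P))
for lo in np.arange(.15,.27,.02):
  s=P[(P[:,2]>lo)&(P[:,2]<lo+.02)];print(lo,len(s),np.percentile(s[:,0],[5,50,90,97]) if len(s) else '')
cv2.imwrite('pics/s10c.png',cv2.resize(b[180:310,290:410,::-1],None,fx=4.5,fy=4.5,interpolation=2))
cv2.imwrite('pics/t10c.png',cv2.resize(a[145:235,250:380,::-1],None,fx=6,fy=6,interpolation=2))
"
```

```text
diff lid region s9/s10 94Traceback (most recent call last):
  File "<string>", line 14, in <module>
    w=px2w('scene',u,v,d[v,u])-M;m=np.array([w@MX,w@MY,w[2]])
      ~~~~^^^^^^^^^^^^^^^^^^^^
  File "h.py", line 6, in px2w
    i=manip.camera_info(n);K=np.array(i['intrinsics']);T=np.array(i['pose'])
ValueError: time passes only in moves, steps and waits
```

View pics/df.png

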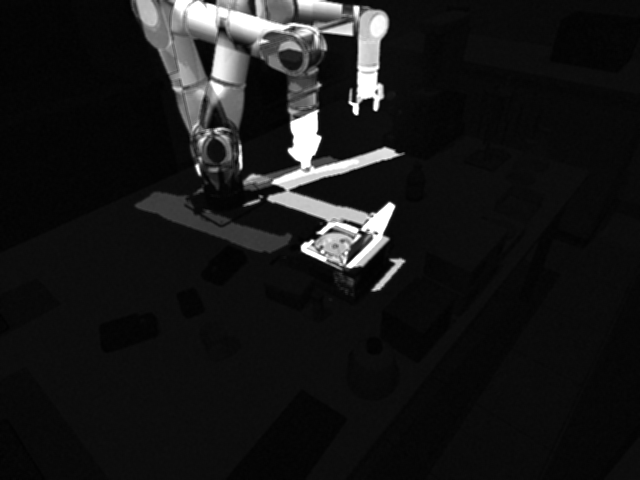

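```bash
python3 -c "
from h import *
np.set_printoptions(precision=4,suppress=True)
b=cv2.imread('pics/s10.png');a=cv2.imread('pics/t10.png');d=np.load('pics/s10.npy');d9=np.load('pics/s9.npy')
p=cv2.imread('pics/s9.png').astype(int)
df=cv2.blur(np.abs(p-b.astype(int)).max(2).astype(np.float32),(3,3));v,u=np.where(df[190:320,310:400]>25);print('diff at u',u.min()+310,u.max()+310,'v',v.min()+190,v.max()+190)
i=manip.camera_info('scene');K=np.array(i['intrinsics']);T=np.array(i['pose'])
vv,uu=np.mgrid[0:480,0:640]
def an(d):
  C=np.stack([(uu-K[0,2])/K[0,0]*d,-(vv-K[1,2])/K[1,1]*d,-d],-1)@T[:3,:3].T+T[:3,3]-mach(0,0,0)
  m=np.stack([C@MX,C@MY,C[...,2]],-1).reshape(-1,3)
  m=m[(m[:,2]>.14)&(m[:,2]<.3)&(abs(m[:,1])<.09)&(m[:,0]>.03)&(m[:,0]<.22)]
  print(len(m),'top z',m[:,2].max())
  xs=[];zs=[]
  for lo in np.arange(.15,.25,.02):
    s=m[(m[:,2]>lo)&(m[:,2]<lo+.02)&(m[:,1]<-.07)];
    if len(s)>3: xs.append(np.median(s[:,0]));zs.append(np.median(s[:,2]))
  print(xs,zs,'lid angle',np.pi/2+np.arctan(np.polyfit(zs,xs,1)[0]))
an(d9);an(d)
cv2.imwrite('pics/s10c.png',cv2.resize(b[180:310,290:410],None,fx=4.5,fy=4.5,interpolation=2))
cv2.imwrite('pics/t10c.png',cv2.resize(a[145:285,250:380],None,fx=4,fy=4,interpolation=2))
"
```

```text
diff at u 323 372 v 206 225
1108 top z 0.2627217337628357
[np.float64(0.11379767480537552), np.float64(0.12131265681723531), np.float64(0.12924391184457332), np.float64(0.13340161346486903), np.float64(0.14081874209356265)] [np.float64(0.15934494601534055), np.float64(0.17972290819648895), np.float64(0.20007315812618892), np.float64(0.22075391256870536), np.float64(0.24063681607934817)] lid angle 1.8847664782362639
1099 top z 0.2632890901319611
[np.float64(0.11271307568426456), np.float64(0.12125923939106859), np.float64(0.12989221119365105), np.float64(0.13254660993030581), np.float64(0.13981910051064084)] [np.float64(0.1597532595373528), np.float64(0.18022509049129443), np.float64(0.20058192849959955), np.float64(0.22033253509899414), np.float64(0.23988082987774673)] lid angle 1.8870924425295759
```

View pics/s10c.png

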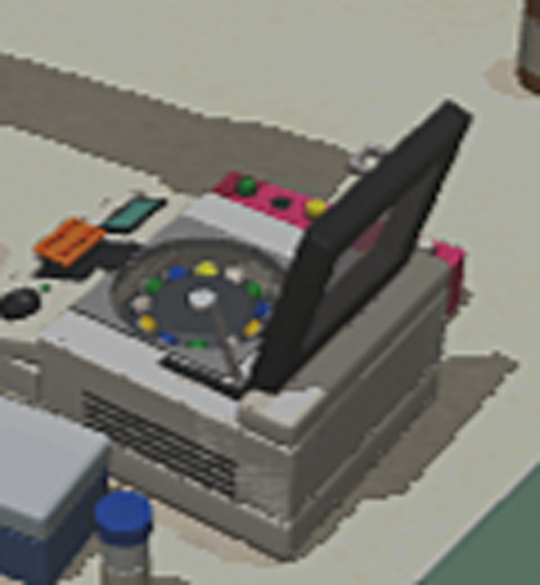

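View pics/t10c.png

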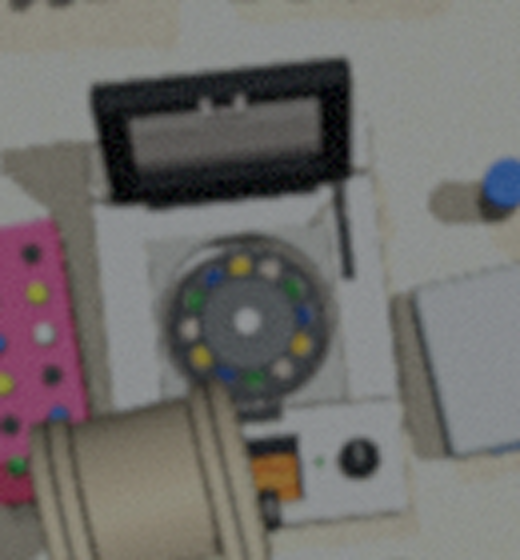

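The lid measures about 1.88 rad in both pictures, which matches the 1.85 stop, so it is at rest. The pixels that differ between the two pictures are the arm's moving shadow. The tab is up, nothing else has shifted, and the hand is in free air.

```bash
python3 -c "
from workcell import manip
print(manip.hand_in())"
```

```text
the job is handed in; nothing more can be done
None
```

The microcentrifuge is open and the job is handed in at about 11.7 s of the 45 s allowed; the hand-in reports no verdict.

- **Release:** I pressed the orange tab with the shut fingertips (3.7 N, about 6 mm down). The lid sprang up part of the way and rested near 1.2 rad.
- **Opening:** I pushed the lid's underside near its front edge, left of the latch loop, until it was past upright. It then leaned back by itself and I drew the hand clear.
- **Lid angle:** Depth readings one second apart gave 1.885 and 1.887 rad. That is slightly over the 1.85 stop, by about my measuring error, and shows the lid at rest.
- **Everything else:** The tab looked back up. The before/after picture difference showed no shift of the machine or the other things on the bench, and the hand was in free air.
- **Failed check:** One measuring script stopped with an error because it made too many calibration calls. I reran it from the saved pictures, so nothing was affected.

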